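Put the office stamps back in their trays

TASK

Put the four hand stamps away: stand each one upright in the tray that matches its foot in shape and size (big round, small round, square, long), flat on the tray's floor inside the rim. Set them down rather than drop them, do not tip any over, and leave the glue stick and the stapler where they are.

Things in the scene. Friction and masses are not known exactly. Their poses are not given: they have to be found in the camera images.
- stamp_big_round: hand stamp with a large round foot, diameter 54, 18 thick. Handle on the middle of the foot: neck 14 across from 18 to 44 above the underside, then a round grip 22 across, straight from 48 to 80, top at 86. Black handle, dark wood foot, rubber sole. Loose, 50 to 155 g, starts upright. Origin: centre of the underside; z up the handle. Sizes in mm.
- stamp_small_round: hand stamp with a small round foot, diameter 34, 18 thick. Handle on the middle of the foot: neck 14 across from 18 to 44 above the underside, then a round grip 22 across, straight from 48 to 80, top at 86. Black handle, dark wood foot, rubber sole. Loose, 50 to 155 g, starts upright. Origin: centre of the underside; z up the handle. Sizes in mm.
- stamp_square: hand stamp with a square foot, 44 x 44, 18 thick. Handle on the middle of the foot: neck 14 across from 18 to 44 above the underside, then a round grip 22 across, straight from 48 to 80, top at 86. Black handle, dark wood foot, rubber sole. Loose, 50 to 155 g, starts upright. Origin: centre of the underside; z up the handle, x and y along the foot's sides. Sizes in mm.
- stamp_long: hand stamp with a long narrow foot, 66 (along x) x 26 (along y), 18 thick. Handle on the middle of the foot: neck 14 across from 18 to 44 above the underside, then a round grip 22 across, straight from 48 to 80, top at 86. Black handle, dark wood foot, rubber sole. Loose, 50 to 155 g, starts upright. Origin: centre of the underside; z up the handle, x along the foot's length. Sizes in mm.
- tray_big_round: large round dish, 82 across outside, 74 inside. Grey plastic with a black floor, fixed to the desk. Floor 4 thick, rim 4 thick and 12 high in all. Origin: centre of the underside, on the desk; z up. Sizes in mm.
- tray_small_round: small round dish, 62 across outside, 54 inside. Grey plastic with a black floor, fixed to the desk. Floor 4 thick, rim 4 thick and 12 high in all. Origin: centre of the underside, on the desk; z up. Sizes in mm.
- tray_square: square tray, 72 x 72 outside, 64 x 64 inside. Grey plastic with a black floor, fixed to the desk. Floor 4 thick, rim 4 thick and 12 high in all. Origin: centre of the underside, on the desk; z up, x and y along its sides. Sizes in mm.
- tray_long: oblong tray, 94 (along x) x 54 (along y) outside, 86 x 46 inside. Grey plastic with a black floor, fixed to the desk. Floor 4 thick, rim 4 thick and 12 high in all. Origin: centre of the underside, on the desk; z up, x along its length. Sizes in mm.
- glue_stick: glue stick standing upright, white tube with a red cap, 29 across, 86 high, 50 g, loose; not a stamp. Origin: centre of its underside, z up. Sizes in mm.
- stapler: black desk stapler lying on its base, 120 (along x) x 34, 47 high, 250 g, loose. Origin: centre of its underside. A tape dispenser (110 x 50, 72 high, loose) stands at about the same distance on the robot's other side. Sizes in mm.
Not all that is in view belongs to the job. What is shaped like the stamp_small_round but purple or turquoise is not meant.

How it is judged:
By the outcome, as a careful person would: the job done as asked, in the order asked, and still so for the second after the job is handed in, with the robot touching nothing.
It also fails if it takes over 120 s, if anything falls off the work surface, if the arm or the gripper's body presses on something with over 40 N, if the wrist force passes 120 N, or if a joint passes its speed limit or range.

ROBOT

A 6-joint arm with a two-finger parallel gripper is mounted at the origin on the work surface. World frame = base frame: x ahead of the robot, y to its left, z up, the work surface at z = 0. Lengths are in m, angles in rad, forces in N, time in s.
With the tool pointing down it reaches from about 0.35 to 0.925 m from the base axis. Payload 6.4 kg.
Tool frame: the origin (TCP) lies at the very end of the fingers, on their centre line; the grasp point (between the pads) lies r.hold_point_z behind it (r.hold_point_z is the distance from the TCP to the grasp point, in m); z points along the fingers, y is the line along which they close (so a half turn about z gives the same grasp; the last joint's range is limited). The gripper opens to 85 mm and grips with 20 to 120 N. Pads are 22 mm wide; open, the fingers measure 114 mm over their backs; the gripper's body (76 mm by 85 mm) begins 54 mm behind the grasp point. The pads swing forward as they close: fully open they stand 13 mm farther back than shut.
Start: joints at [-1.351, 0.245, 1.558, -0, 1.339, -0.174], TCP at [0.249, -0.6, 0.231] pointing down, gripper open.
Joint ranges: [-3.13, 3.13], [-1.02, 2.26], [0.13, 2.54], [-0.95, 4.09], [0.21, 2.88], [-2.74, 2.74]. Speed limits (rad/s): [2.57, 2.57, 3.14, 3.14, 3.14, 3.14].

INTERFACE

Orientations are given as a unit quaternion [x, y, z, w].
In Python, from station import r gives the robot as it stands.
- The arm moves only by the tool send_rows, never from a script. Its argument "rows" is a list of rows, each a list of 3 entries, a list of its own where there are three numbers: the turn, a rotation vector about the tool's x, y, z normalised to -1 to 1, where 1 is 2 rad, then the shift along the tool's x, y, z normalised to -1 to 1, where 1 is 1 m, then the closure, from 0 (fully open) to 1 (shut). In form: [[[rx, ry, rz], [x, y, z], fingers], ...]. A call has exactly 5 rows; each row is the pose to reach, as a shift and turn from the pose commanded when the call began, along the tool's axes at that moment; what a row does not reach only later rows make up. A row lasts 1/8 s, in which the tool goes at most 62.5 mm and 10.7 degrees, less where a joint would pass 70% of its speed; a pose out of reach is approached as far as the arm can. A call with a number of a shift or a turn outside -1 to 1 is refused whole. A call with a gripper value outside its range is refused whole. The fingers move at their own pace and stop on an object; "grip_force" is the grip in N (left out, the last holds). Time passes only in rows, so rows that repeat a pose let the fingers close, or fill a call up. It gives the time, the measured TCP pose, the force, the opening and the grip force at its end, in the units of the state.
- r.get_obs(): the state, without advancing time (a new reading comes with each control period).
- r.capture(name): name is "scene" or "top" or "wrist"; returns the picture (384x512x3 uint8, red, green, blue); there is no depth.
- r.camera_model(name): a dict with "fx", "fy", "cx", "cy" (pixels), "distortion" ([k1, k2, p1, p2, k3] as OpenCV has them; the pictures are not rectified), "world_from_camera" (4x4, takes a point from camera to world coordinates); the wrist camera has in their place "tool_from_camera" (4x4, takes a point from camera to tool coordinates, whose origin is the TCP and whose axes are the flange's). Camera axes: x right, y down, z forward; pixel columns grow to the right and rows downward; lengths in m; the calibration is good to about 2 mm. A picture is of the moment at which its call begins: read the wrist's pose just before it. camera_model takes no time and is no camera call.
- r.hand_in(): hands the job in; it is judged then, once.
The state is a dict: "clock": time; "joint_pos": joint angles; "joint_velocities": joint speeds; "tau": joint torques, N m; "tcp_pos": TCP position; "eef_rot": TCP orientation; "wrist_force": force on the tool from outside, world axes, zero at the start; "wrist_torque": the same for the moment, N m; "grip_width": finger opening in m; "grip_force": force on a finger pad.
Only numpy, scipy, OpenCV 4.12 (cv2) and the standard library are available. Lean on these libraries where they do the work, as an engineer would, in place of code of your own. Each camera call takes 0.05 s, during which the arm holds its last target. There are 200 camera calls.

## Working session

There is one attempt and no reset: what is moved stays moved. The work goes in short steps, Python scripts to look and compute and a tool call to move; the robot and the scene stay as the last step left them, time stands still between calls to the robot, and variables do not carry over. Pictures are saved under pics/ and viewed, at most 14 in all, crops included, and the job is handed in when it is done.

Besides the shell and the picture viewer there is one more tool, called after "Emit:" as name(argument=value, ...), one argument or row to a line, values as JSON. send_rows: Moves the arm, as the interface text tells. Its arguments: {"type":"object","properties":{"rows":{"type":"array"},"grip_force":{"type":"number"}},"required":["rows"]}

```bash
mkdir -p pics; ls; python3 - <<'E'
from station import r
import cv2
o=r.get_obs();print(o, r.hold_point_z)
for n in("scene","top"):
    im=r.capture(n);cv2.imwrite(f"pics/{n}0.png",im[...,::-1]);m=r.camera_model(n);print(n,m)
m=r.camera_model("wrist");print(m)
a=cv2.imread("pics/top0.png");cv2.imwrite("pics/top0b.png",cv2.resize(a,(800,600),interpolation=cv2.INTER_CUBIC))
a=cv2.imread("pics/scene0.png");cv2.imwrite("pics/scene0b.png",cv2.resize(a,(800,600),interpolation=cv2.INTER_CUBIC))
E
```

```text
pics
{'clock': 0.0, 'joint_pos': array([-1.35108199e+00,  2.45820603e-01,  1.55901422e+00, -8.75699373e-06,
        1.33868970e+00, -1.74102909e-01]), 'joint_velocities': array([-0.00019477,  0.00052439,  0.00079768,  0.00021899,  0.00098203,
        0.00051551]), 'tau': array([-5.28174496e-04, -4.29510462e+01, -3.26130581e+01, -1.66665877e-04,
        5.27763041e-03,  1.92857851e-05]), 'tcp_pos': array([ 0.24929431, -0.59969202,  0.23017603]), 'eef_rot': array([ 9.80675401e-01,  1.95639530e-01, -2.62858933e-05, -9.65585202e-04]), 'wrist_force': array([ 0.01427368,  0.9061095 , -0.63750269]), 'wrist_torque': array([ 0.0046627 ,  0.02227746, -0.00098696]), 'grip_force': 0.0, 'grip_width': 0.08515122684360132} 0.0187
scene {'fx': 427.3012447145843, 'fy': 427.3012447145843, 'cx': 254.82796833004085, 'cy': 190.80285719594704, 'distortion': array([-0.07942399,  0.        ,  0.        ,  0.        ,  0.        ]), 'world_from_camera': array([[-0.59381696,  0.61358937, -0.52047047,  0.97483373],
       [ 0.80449817,  0.44248893, -0.39621489,  0.39017343],
       [-0.01281082, -0.65399666, -
[... 399 characters left out ...]
343108,  0.001202  ],
       [-0.00102951, -0.12888903, -0.99165849,  1.01541176],
       [ 0.        ,  0.        ,  0.        ,  1.        ]])}
{'fx': 278.42425091176267, 'fy': 278.42425091176267, 'cx': 254.14891199194767, 'cy': 195.59269505644616, 'distortion': array([-0.05957106,  0.        ,  0.        ,  0.        ,  0.        ]), 'tool_from_camera': array([[ 4.94212556e-04, -9.65970845e-01, -2.58650503e-01,
         6.59145613e-02],
       [ 9.99999870e-01,  4.45756242e-04,  2.45988149e-04,
        -4.69992792e-04],
       [-1.22322303e-04, -2.58650591e-01,  9.65970940e-01,
        -1.41745537e-01],
       [ 0.00000000e+00,  0.00000000e+00,  0.00000000e+00,
         1.00000000e+00]])}
```

View pics/top0b.png

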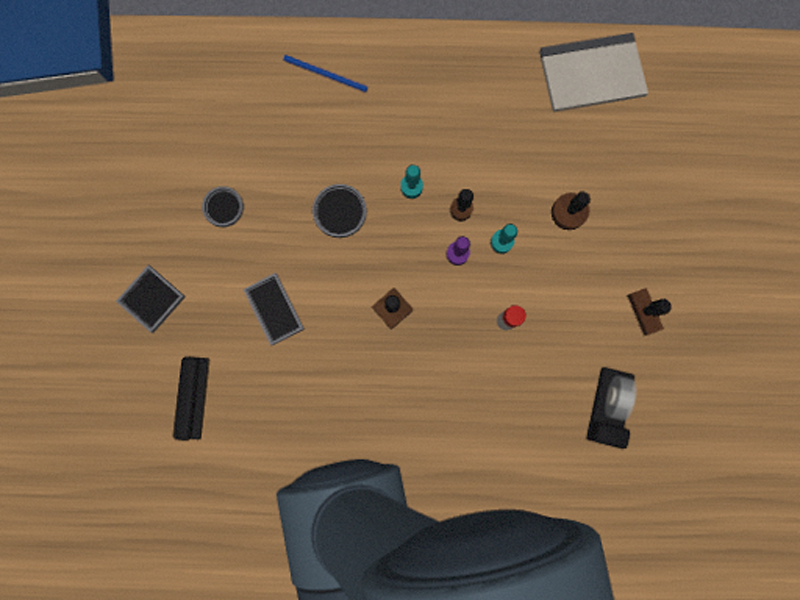

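View pics/scene0b.png

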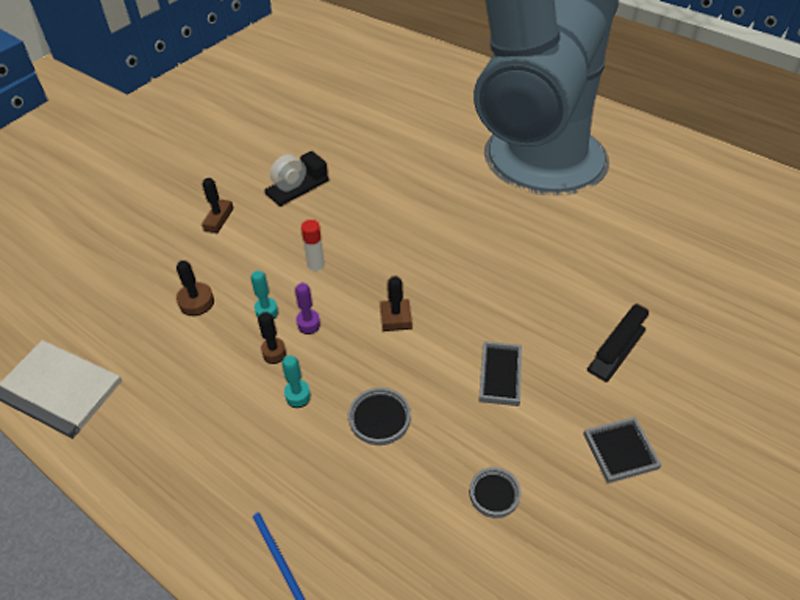

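The top view shows black-handled stamps with brown feet: small round (461,207), big round (571,210), square (392,308) and long (648,312). The trays are at small round (223,207), big round (340,211), square (151,298) and long (274,308). Candidates for stamp_small_round are (461,205) black/brown, (412,182) and (504,238) turquoise, and (459,250) purple. Only (461,205) has the right colours. I'll measure it and check it in a crop.

```bash
cat > h.py <<'E'
import numpy as np, cv2
from station import r
from scipy.spatial.transform import Rotation as R
def ray(cam,px,T=None):
    m=r.camera_model(cam); K=np.array([[m['fx'],0,m['cx']],[0,m['fy'],m['cy']],[0,0,1]])
    n=cv2.undistortPoints(np.float64(px).reshape(-1,1,2),K,m['distortion'])[:,0]
    T=m['world_from_camera'] if T is None else T
    d=np.c_[n,np.ones(len(n))]@T[:3,:3].T
    return T[:3,3],d
def plane(cam,px,z,T=None):
    o,d=ray(cam,px,T); return (o+d*((z-o[2])/d[:,2])[:,None])[:,:2]
def wristT():
    o=r.get_obs(); T=np.eye(4);T[:3,:3]=R.from_quat(o['eef_rot']).as_matrix();T[:3,3]=o['tcp_pos']
    return T@r.camera_model('wrist')['tool_from_camera']
E
python3 - <<'E'
from h import *
a=cv2.imread('pics/top0.png');hsv=cv2.cvtColor(a,cv2.COLOR_BGR2HSV)
s=1.5625
def blob(mask,c,rad=38):
    m=np.zeros_like(mask);cv2.circle(m,(int(c[0]/s),int(c[1]/s)),int(rad/s)+4,255,-1)
    m=cv2.morphologyEx(mask&m,cv2.MORPH_CLOSE,np.ones((3,3)))
    cs,_=cv2.findContours(m,cv2.RETR_EXTERNAL,cv2.CHAIN_APPROX_NONE)
    return max(cs,key=cv2.contourArea)[:,0].astype(float)
H,S,V=cv2.split(hsv)
print({k:hsv[int(y/s),int(x/s)].tolist() for k,(x,y) in dict(foot=(565,213),wood=(620,200),rim=(340,186),floor=(340,210),long=(637,300)).items()})
tray=((S<70)).astype(np.uint8)*255
tray|=((V<60)).astype(np.uint8)*255
for n,c in dict(tsr=(223,207),tbr=(340,211),tsq=(151,298),tlo=(274,308)).items():
    p=plane('top',blob(tray,c,40),.012).astype(np.float32)*1000
    print(n,'rect',cv2.minAreaRect(p),'circ',cv2.minEnclosingCircle(p))
foot=((V<115)).astype(np.uint8)*255
brown=((V<115)&(V>40)&(S>80)).astype(np.uint8)*255
blk=((V<50)).astype(np.uint8)*255
for n,c in dict(small=(461,205),big=(571,210),square=(392,308),long=(648,312)).items():
    p=plane('top',blob(brown,c),.016).astype(np.float32)*1000
    k=plane('top',blob(blk,c),.08).astype(np.float32)*1000
    print(n,'rect',cv2.minAreaRect(p),'circ',cv2.minEnclosingCircle(p),'handle',cv2.minAreaRect(k))
for n,c in dict(red=(514,316),purp=(459,250),t1=(412,187),t2=(502,242)).items():
    mk=((S>120)&((H<6)|(H>60))).astype(np.uint8)*255
    b=blob(mk,c,18); print(n,plane('top',b,.016).mean(0)*1000)
cv2.imwrite('pics/crop1.png',cv2.resize(a[85:215,225:440],(800,484),interpolation=cv2.INTER_CUBIC))
E
```

```text
{'foot': [10, 142, 88], 'wood': [16, 127, 145], 'rim': [120, 6, 44], 'floor': [75, 28, 37], 'long': [12, 139, 81]}
tsr rect ((631.0892333984375, 268.6920471191406), (62.29095458984375, 60.06897735595703), 47.49551010131836) circ ((631.1735229492188, 268.51983642578125), 31.97978973388672)
tbr rect ((628.0118408203125, 91.38417053222656), (79.66986846923828, 80.25281524658203), 1.026220440864563) circ ((628.13330078125, 91.68262481689453), 41.25285339355469)
tsq rect ((488.7607116699219, 369.4894714355469), (75.67729187011719, 72.94400787353516), 50.67154312133789) circ ((489.6036376953125, 370.23443603515625), 50.50994873046875)
tlo rect ((477.16412353515625, 185.27316284179688), (95.38524627685547, 54.602745056152344), 28.439916610717773) circ ((477.10919189453125, 184.16416931152344), 53.274478912353516)
small rect ((637.2149658203125, -93.47457122802734), (33.64334487915039, 46.37765121459961), 63.85148239135742) circ ((638.5169677734375, -91.41168212890625), 24.41926383972168) handle ((628.5350341796875, -89.7697525024414), (20.656198501586914, 32.36863327026367), 63.802589416503
[... 287 characters left out ...]
406)
square rect ((480.6585693359375, 9.053733825683594), (45.28030776977539, 45.638790130615234), 41.98332977294922) circ ((481.091796875, 9.574357986450195), 30.236467361450195) handle ((480.44677734375, 9.177952766418457), (21.66643524169922, 19.380216598510742), 1.0644609928131104)
long rect ((485.63861083984375, -372.9139404296875), (65.88958740234375, 50.11136245727539), 21.328861236572266) circ ((483.00439453125, -365.086669921875), 35.44527816772461) handle ((481.0780029296875, -357.318603515625), (19.18596649169922, 37.84579086303711), 16.64198875427246)
red [ 472.82713388 -170.69290388]
purp [568.39877669 -88.54594263]
t1 [673.07307191 -17.39746374]
t2 [ 588.19890952 -156.38159086]
```

View pics/crop1.png

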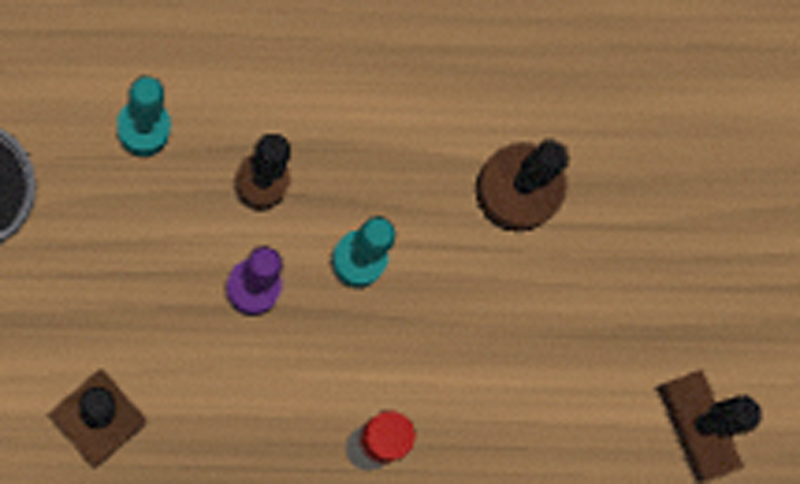

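The crop confirms that the small round stamp is the black-handled one at crop (262,180), clear of the turquoise and purple ones. Next I turn the handle tops and feet into positions.

```bash
python3 - <<'E'
from h import *
k=215/800
f=lambda P:np.array(P,float)*k+[225,85]
names=['small','big','square','long']
print('tops',np.round(plane('top',f([(274,149),(552,155),(97,403),(745,411)]),.082)*1000))
print('feet',np.round(plane('top',f([(263,179),(523,185)]),.018)*1000))
L=plane('top',f([(657,388),(702,371),(744,463),(699,481)]),.016)*1000
print('long',L.mean(0),np.degrees(np.arctan2(*(L[0]-L[3])[::-1])),np.degrees(np.arctan2(*(L[1]-L[2])[::-1])))
S=plane('top',f([(48,416),(100,370),(147,418),(96,467)]),.016)*1000
print('sq',S.mean(0),[np.degrees(np.arctan2(*(S[i]-S[i-1])[::-1])) for i in range(4)])
o=r.get_obs();M=R.from_quat(o['eef_rot']).as_matrix();print(M.round(3))
E
```

```text
tops [[ 634.  -94.]
 [ 634. -258.]
 [ 482.    8.]
 [ 484. -368.]]
feet [[ 633.  -93.]
 [ 632. -257.]]
long [ 482.32801754 -366.04032689] 23.326464176023954 23.388764328423697
sq [480.44327347   7.80446276] [np.float64(44.296882425355605), np.float64(-47.158167157107755), np.float64(-134.80103544227413), np.float64(134.99488349543213)]
[[ 0.923  0.384 -0.   ]
 [ 0.384 -0.923  0.002]
 [ 0.    -0.002 -1.   ]]
```

Emit:
send_rows(
  rows=[
    [[0,0,0],[0.04,-0.016,0],0],
    [[0,0,0],[0.095,-0.039,0],0],
    [[0,0,0],[0.15,-0.062,0],0],
    [[0,0,0],[0.205,-0.084,0],0],
    [[0,0,0],[0.26,-0.107,0],0],
  ],
  grip_force=40,
)

```text
clock: 0.72
tcp_pos: [0.4494, -0.4, 0.2309]
eef_rot: [0.981, 0.196, -0.0, -0.0]
wrist_force: [0.6, -1.0, 0.3]
grip_width: 0.0854
grip_force: 0.0
```

Emit:
send_rows(
  rows=[
    [[0,0,0],[0.03,-0.012,0],0],
    [[0,0,0],[0.046,-0.018,0],0],
    [[0,0,0],[0.046,-0.018,0],0],
    [[0,0,0],[0.046,-0.018,0],0],
    [[0,0,0],[0.046,-0.018,0],0],
  ],
)

```text
clock: 1.35
tcp_pos: [0.4832, -0.3684, 0.2312]
eef_rot: [0.981, 0.195, -0.0, 0.0]
wrist_force: [-0.2, -0.7, 0.4]
grip_width: 0.0852
grip_force: 0.0
```

```bash
python3 - <<'E'
from h import *
T=wristT();np.save('T.npy',T);o=r.get_obs();im=r.capture('wrist');cv2.imwrite('pics/w1.png',im[...,::-1])
print(o['tcp_pos'],R.from_quat(o['eef_rot']).as_matrix().round(4),o['joint_pos'],o['wrist_force'])
E
```

```text
[ 0.48323076 -0.36841017  0.23123299] [[ 9.241e-01  3.821e-01 -2.000e-04]
 [ 3.821e-01 -9.241e-01 -0.000e+00]
 [-2.000e-04 -0.000e+00 -1.000e+00]] [-8.37699004e-01  1.47789899e-01  1.67006341e+00 -1.59558426e-04
  1.32383058e+00  3.41112990e-01] [-0.23434328 -0.70340018  0.37082658]
```

View pics/w1.png

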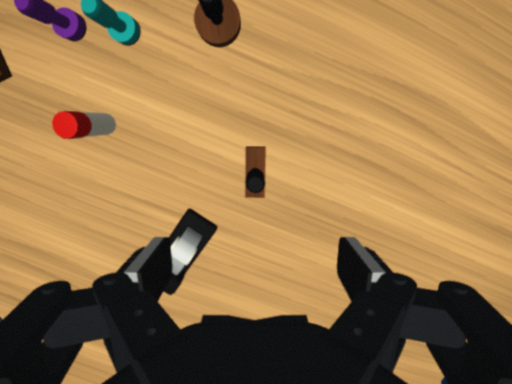

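The wrist view shows the long stamp's foot upright in the image at columns 246-266, rows 147-197, so it is aligned with the tool. The handle top is at (256,181) and the tape dispenser at (195,245).

```bash
python3 - <<'E'
from h import *
T=np.load('T.npy')
print(plane('wrist',[(256,181)],.084,T)*1000,plane('wrist',[(256,172)],.017,T)*1000)
for z in(0,.03,.072):print(z,plane('wrist',[(190,209),(216,227),(174,293)],z,T)*1000)
E
```

```text
[[ 488.0014886  -368.11489231]] [[ 486.00949405 -369.41670478]]
0 [[ 398.99818532 -304.97525925]
 [ 387.71266763 -348.3598743 ]
 [ 259.516659   -325.98834774]]
0.03 [[ 410.66065117 -308.01656425]
 [ 400.28289385 -347.91150031]
 [ 282.39844195 -327.33944681]]
0.072 [[ 426.98810337 -312.27439126]
 [ 417.88121056 -347.28377672]
 [ 314.43293807 -329.23098552]]
```

Emit:
send_rows(
  rows=[
    [[0,0,0],[0.002,0,0.03],0],
    [[0,0,0],[0.002,0,0.07],0],
    [[0,0,0],[0.002,0,0.11],0],
    [[0,0,0],[0.002,0,0.15],0],
    [[0,0,0],[0.002,0,0.17],0],
  ],
)

```text
clock: 2.02
tcp_pos: [0.4845, -0.3661, 0.0589]
eef_rot: [0.981, 0.195, -0.001, -0.002]
wrist_force: [-0.1, 0.6, 1.0]
grip_width: 0.0853
grip_force: 0.0
```

Emit:
send_rows(
  rows=[
    [[0,0,0],[0,0,0.012],0],
    [[0,0,0],[0,0,0.014],0],
    [[0,0,0],[0,0,0.014],0.5],
    [[0,0,0],[0,0,0.014],1],
    [[0,0,0],[0,0,0.014],1],
  ],
)

```text
clock: 2.65
tcp_pos: [0.4862, -0.367, 0.0481]
eef_rot: [0.981, 0.196, 0.0, 0.001]
wrist_force: [-0.2, 0.0, 1.0]
grip_width: 0.0323
grip_force: 0.0
```

Emit:
send_rows(
  rows=[
    [[0,0,0],[0,0,0],1],
    [[0,0,0],[0,0,0],1],
    [[0,0,0],[0,0,0],1],
    [[0,0,0],[0,0,0],1],
    [[0,0,0],[0,0,-0.004],1],
  ],
)

```text
clock: 3.28
tcp_pos: [0.4855, -0.3662, 0.0506]
eef_rot: [0.981, 0.196, -0.0, -0.0]
wrist_force: [-0.1, -0.3, -1.2]
grip_width: 0.0206
grip_force: 39.1
```

Emit:
send_rows(
  rows=[
    [[0,0,0],[0,0,-0.03],1],
    [[0,0,0],[0,0,-0.075],1],
    [[0,0,0],[0,0,-0.12],1],
    [[0,0,0],[0.006,-0.014,-0.13],1],
    [[0,0,0],[0.022,-0.056,-0.13],1],
  ],
)

```text
clock: 3.9
tcp_pos: [0.4846, -0.3066, 0.1814]
eef_rot: [0.981, 0.195, 0.0, 0.0]
wrist_force: [0.3, 0.5, -0.8]
grip_width: 0.0208
grip_force: 39.3
```

Emit:
send_rows(
  rows=[
    [[0,0,0],[0.02,-0.051,0],1],
    [[0,0,0],[0.04,-0.102,0],1],
    [[0,0,0],[0.061,-0.153,0],1],
    [[0,0,0],[0.081,-0.205,0],1],
    [[0,0,0],[0.101,-0.256,0],1],
  ],
)

```text
clock: 4.53
tcp_pos: [0.478, -0.0287, 0.1793]
eef_rot: [0.981, 0.196, -0.001, -0.001]
wrist_force: [1.1, -0.0, -0.4]
grip_width: 0.0204
grip_force: 39.3
```

Emit:
send_rows(
  rows=[
    [[0,0,-0.01],[0.022,-0.056,0],1],
    [[0,0,-0.03],[0.044,-0.112,0],1],
    [[0,0,-0.045],[0.062,-0.156,0],1],
    [[0,0,-0.0515],[0.075,-0.188,0],1],
    [[0,0,-0.0515],[0.08,-0.201,0],1],
  ],
)

```text
clock: 5.15
tcp_pos: [0.4747, 0.1866, 0.1794]
eef_rot: [0.969, 0.247, -0.002, -0.0]
wrist_force: [-0.6, 0.0, -1.2]
grip_width: 0.0207
grip_force: 39.3
```

Emit:
send_rows(
  rows=[
    [[0,0,0],[0,0,0],1],
    [[0,0,0],[0,0,0],1],
    [[0,0,0],[0,0,0],1],
    [[0,0,0],[0,0,0],1],
    [[0,0,0],[0,0,0],1],
  ],
)

```text
clock: 5.78
tcp_pos: [0.4766, 0.1846, 0.1814]
eef_rot: [0.969, 0.246, 0.0, 0.0]
wrist_force: [0.5, 0.0, -0.8]
grip_width: 0.0206
grip_force: 39.4
```

```bash
python3 - <<'E'
from h import *
T=wristT();np.save('T.npy',T);o=r.get_obs();im=r.capture('wrist');cv2.imwrite('pics/w2.png',im[...,::-1])
print(o['tcp_pos'],R.from_quat(o['eef_rot']).as_matrix().round(4),o['joint_pos'],o['wrist_force'])
E
```

```text
[0.47661849 0.18462397 0.18137024] [[ 8.794e-01  4.760e-01  1.000e-04]
 [ 4.760e-01 -8.794e-01  0.000e+00]
 [ 1.000e-04  0.000e+00 -1.000e+00]] [ 1.47444908e-01 -3.07930004e-02  1.95218362e+00  5.26590750e-07
  1.22007294e+00  1.22210971e+00] [ 0.45077371  0.03236431 -0.82627758]
```

View pics/w2.png

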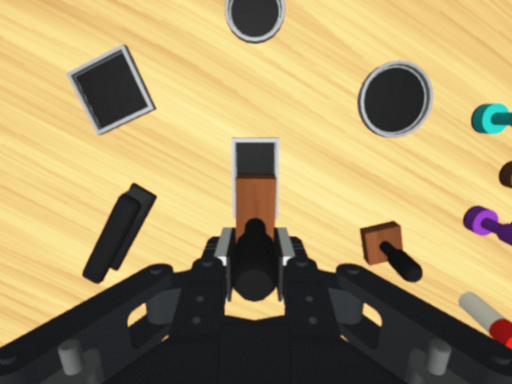

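The wrist view shows the long foot (columns 235-276) aligned over the long tray (columns 233-279, top edge at row 139). The other three trays and the square stamp are also in view.

```bash
python3 - <<'E'
from h import *
T=np.load('T.npy')
p=plane('wrist',[(233,139),(278,139),(395,98),(255,10)],.012,T)*1000
e=p[:2].mean(0);u=R.from_quat(r.get_obs()['eef_rot']).as_matrix()[:2,0]
print('tray_long centre',e-47*u,np.degrees(np.arctan2(p[0,1]-p[1,1],p[0,0]-p[1,0]))-90,'big',p[2],'small',p[3])
s=plane('wrist',[(68,75),(124,45),(155,105),(102,134)],.012,T)*1000;print('sq',s.mean(0),[np.degrees(np.arctan2(*(s[i]-s[i-1])[::-1])) for i in range(4)])
print('sq stamp foot',plane('wrist',[(361,227),(398,222),(403,251),(366,264)],.018,T)*1000)
E
```

```text
tray_long centre [477.26946954 183.67437609] 28.46040987698744 big [629.79581839  94.81260442] small [631.48967151 267.95056795]
sq [491.32575646 367.03684568] [np.float64(54.34698144242237), np.float64(-38.39593412014832), np.float64(-126.54661092322479), np.float64(144.04531846715233)]
sq stamp foot [[489.01523539  48.09424705]
 [515.36187568  12.13170372]
 [487.72504065 -16.30984589]
 [451.58050479  14.64755866]]
```

Emit:
send_rows(
  rows=[
    [[0,0,0],[0,0,0.03],1],
    [[0,0,0],[0,0,0.07],1],
    [[0,0,0],[0,0,0.1],1],
    [[0,0,0],[0,0,0.115],1],
    [[0,0,0],[0,0,0.12],1],
  ],
)

```text
clock: 6.45
tcp_pos: [0.4764, 0.1849, 0.0609]
eef_rot: [0.969, 0.246, -0.0, -0.0]
wrist_force: [0.2, 0.8, -0.7]
grip_width: 0.0208
grip_force: 39.3
```

Emit:
send_rows(
  rows=[
    [[0,0,0],[0,0,0.004],1],
    [[0,0,0],[0,0,0.007],1],
    [[0,0,0],[0,0,0.009],1],
    [[0,0,0],[0,0,0.01],1],
    [[0,0,0],[0,0,0.01],1],
  ],
)

```text
clock: 7.08
tcp_pos: [0.4768, 0.185, 0.0519]
eef_rot: [0.969, 0.246, 0.0, 0.0]
wrist_force: [-1.4, -0.5, 4.3]
grip_width: 0.0209
grip_force: 39.6
```

Contact is felt (4.3 N), so I release and lift.

Emit:
send_rows(
  rows=[
    [[0,0,0],[0,0,0],0.7],
    [[0,0,0],[0,0,0],0.5],
    [[0,0,0],[0,0,0],0.4],
    [[0,0,0],[0,0,0],0.3],
    [[0,0,0],[0,0,0],0.3],
  ],
)

```text
clock: 7.7
tcp_pos: [0.4765, 0.185, 0.0513]
eef_rot: [0.969, 0.246, -0.0, -0.0]
wrist_force: [-0.5, -0.6, -0.1]
grip_width: 0.0597
grip_force: 0.0
```

Emit:
send_rows(
  rows=[
    [[0,0,0],[0,0,-0.02],0.3],
    [[0,0,0],[0,0,-0.06],0.3],
    [[0,0,0],[0,0,-0.1],0.3],
    [[0,0,0],[-0.01,0.02,-0.14],0.3],
    [[0,0,0],[-0.03,0.06,-0.16],0.3],
  ],
)

```text
clock: 8.32
tcp_pos: [0.4797, 0.118, 0.2141]
eef_rot: [0.969, 0.247, 0.002, 0.0]
wrist_force: [1.4, -0.3, 0.2]
grip_width: 0.0596
grip_force: 0.0
```

Emit:
send_rows(
  rows=[
    [[0,0,0],[-0.025,0.05,0],0.3],
    [[0,0,0],[-0.045,0.085,0],0.3],
    [[0,0,0],[-0.05,0.098,0],0.3],
    [[0,0,0],[-0.05,0.098,0],0.3],
    [[0,0,0],[-0.05,0.098,0],0.3],
  ],
)

```text
clock: 8.95
tcp_pos: [0.4814, 0.009, 0.2111]
eef_rot: [0.969, 0.246, -0.0, -0.0]
wrist_force: [-0.3, -0.4, 0.4]
grip_width: 0.0598
grip_force: 0.0
```

```bash
python3 - <<'E'
from h import *
T=wristT();np.save('T.npy',T);o=r.get_obs();im=r.capture('wrist');cv2.imwrite('pics/w3.png',im[...,::-1])
print(o['tcp_pos'],o['grip_width'],o['clock'])
E
```

```text
[0.48140433 0.00900884 0.211111  ] 0.059822104812492886 8.95
```

View pics/w3.png

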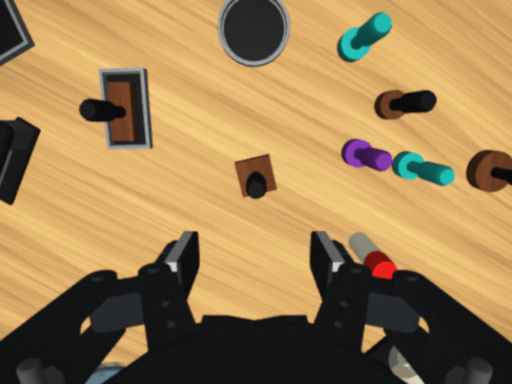

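The wrist view shows the long stamp upright in its tray (foot around (120,110)). The square stamp's foot is at (256,176) with its handle top at (256,185), centred under the tool.

```bash
python3 - <<'E'
from h import *
T=np.load('T.npy')
s=plane('wrist',[(236,163),(268,154),(276,188),(244,197)],.016,T)*1000
print(plane('wrist',[(256,185)],.084,T)*1000,s.mean(0),[np.degrees(np.arctan2(*(s[i]-s[i-1])[::-1])) for i in range(4)])
print('bigtray',plane('wrist',[(254,30)],.012,T)*1000,'small foot/top',plane('wrist',[(390,104)],.018,T)*1000,plane('wrist',[(427,100)],.084,T)*1000)
E
```

```text
[[486.29842608  10.06417315]] [483.11659477   7.86415046] [np.float64(40.85530486299503), np.float64(-45.71194816292726), np.float64(-137.47694309801423), np.float64(134.78547058591263)]
bigtray [[626.6367414   88.78198661]] small foot/top [[633.37286424 -88.26982959]] [[635.78334462 -92.02198553]]
```

Emit:
send_rows(
  rows=[
    [[0,0,0],[0.001,0,0.03],0.3],
    [[0,0,0],[0.001,0,0.07],0.3],
    [[0,0,0],[0.001,0,0.11],0.3],
    [[0,0,0],[0.001,0,0.14],0.3],
    [[0,0,0],[0.001,0,0.154],0.3],
  ],
)

```text
clock: 9.62
tcp_pos: [0.4812, 0.0096, 0.0555]
eef_rot: [0.969, 0.247, -0.001, -0.001]
wrist_force: [-0.5, -0.3, 0.9]
grip_width: 0.0599
grip_force: 0.0
```

Emit:
send_rows(
  rows=[
    [[0,0,0],[0,0,0.01],0.3],
    [[0,0,0],[0,0,0.01],0.3],
    [[0,0,0],[0,0,0.01],0.6],
    [[0,0,0],[0,0,0.01],1],
    [[0,0,0],[0,0,0.01],1],
  ],
)

```text
clock: 10.25
tcp_pos: [0.4832, 0.0082, 0.0483]
eef_rot: [0.969, 0.246, 0.001, 0.0]
wrist_force: [-0.2, -1.0, 4.4]
grip_width: 0.021
grip_force: 39.4
```

Emit:
send_rows(
  rows=[
    [[0,0,0],[0,0,0],1],
    [[0,0,0],[0,0,0],1],
    [[0,0,0],[0,0,0],1],
    [[0,0,0],[0,0,0],1],
    [[0,0,0],[0,0,0],1],
  ],
)

```text
clock: 10.88
tcp_pos: [0.4833, 0.0081, 0.0482]
eef_rot: [0.969, 0.246, 0.001, 0.0]
wrist_force: [0.7, 0.3, 6.4]
grip_width: 0.0208
grip_force: 39.7
```

Emit:
send_rows(
  rows=[
    [[0,0,0],[0,0,-0.03],1],
    [[0,0,0],[0,0,-0.075],1],
    [[0,0,0],[0,0,-0.12],1],
    [[0,0,0],[0.007,-0.013,-0.13],1],
    [[0,0,0],[0.03,-0.053,-0.13],1],
  ],
)

```text
clock: 11.5
tcp_pos: [0.4836, 0.0694, 0.1773]
eef_rot: [0.97, 0.244, 0.0, 0.0]
wrist_force: [0.1, 0.4, -2.2]
grip_width: 0.0208
grip_force: 39.5
```

Emit:
send_rows(
  rows=[
    [[0,0,-0.01],[0.027,-0.048,0],1],
    [[0,0,-0.02],[0.054,-0.096,0],1],
    [[0,0,-0.04],[0.081,-0.143,0],1],
    [[0,0,-0.055],[0.108,-0.191,0],1],
    [[0,0,-0.061],[0.13,-0.23,0],1],
  ],
)

```text
clock: 12.12
tcp_pos: [0.4862, 0.3357, 0.1748]
eef_rot: [0.952, 0.305, -0.002, 0.0]
wrist_force: [0.7, -0.3, -1.3]
grip_width: 0.0209
grip_force: 39.5
```

```bash
python3 - <<'E'
from h import *
o=r.get_obs();M=R.from_quat(o['eef_rot']).as_matrix();print(o['tcp_pos'],M.round(3)[:2,:2],(M.T@(np.array([.4895,.3695,.181])-o['tcp_pos'])).round(4))
E
```

```text
[0.48615938 0.33572745 0.1748207 ] [[ 0.813  0.582]
 [ 0.582 -0.813]] [ 0.0223 -0.0255 -0.0062]
```

Emit:
send_rows(
  rows=[
    [[0,0,0],[0.012,-0.015,0],1],
    [[0,0,0],[0.02,-0.025,0],1],
    [[0,0,0],[0.022,-0.028,0],1],
    [[0,0,0],[0.022,-0.028,0],1],
    [[0,0,0],[0.022,-0.028,0],1],
  ],
)

```text
clock: 12.75
tcp_pos: [0.49, 0.3682, 0.1774]
eef_rot: [0.953, 0.304, 0.0, 0.0]
wrist_force: [0.8, -0.8, -1.4]
grip_width: 0.0211
grip_force: 39.6
```

```bash
python3 - <<'E'
from h import *
T=wristT();np.save('T.npy',T);o=r.get_obs();im=r.capture('wrist');cv2.imwrite('pics/w4.png',im[...,::-1])
print(o['tcp_pos'],o['eef_rot'].round(4),o['clock'],o['wrist_force'],o['joint_pos'][5])
E
```

```text
[0.49004357 0.36821084 0.17739992] [9.527e-01 3.039e-01 0.000e+00 1.000e-04] 12.75 [ 0.81816587 -0.76185961 -1.42360314] 1.4129359622897562
```

View pics/w4.png

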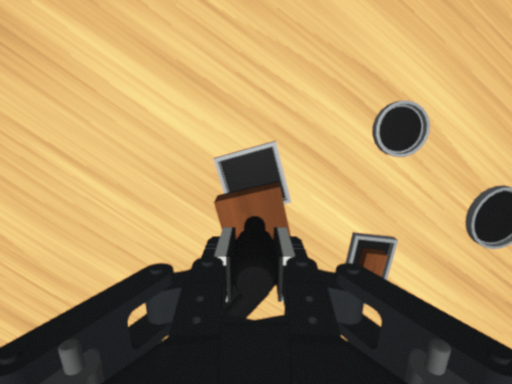

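The wrist view shows the square foot (front edge (216,197)-(282,184)) nearly parallel to the square tray's edge ((215,157)-(274,142)) and in line with it. I lower it.

Emit:
send_rows(
  rows=[
    [[0,0,0],[0,0,0.03],1],
    [[0,0,0],[0,0,0.07],1],
    [[0,0,0],[0,0,0.1],1],
    [[0,0,0],[0,0,0.112],1],
    [[0,0,0],[0,0,0.116],1],
  ],
)

```text
clock: 13.42
tcp_pos: [0.49, 0.3689, 0.0613]
eef_rot: [0.953, 0.304, -0.0, -0.0]
wrist_force: [0.4, 0.0, -1.9]
grip_width: 0.0206
grip_force: 39.6
```

Emit:
send_rows(
  rows=[
    [[0,0,0],[0,0,0.004],1],
    [[0,0,0],[0,0,0.007],1],
    [[0,0,0],[0,0,0.009],1],
    [[0,0,0],[0,0,0.01],1],
    [[0,0,0],[0,0,0.01],1],
  ],
)

```text
clock: 14.05
tcp_pos: [0.4902, 0.3693, 0.0523]
eef_rot: [0.953, 0.305, 0.0, -0.0]
wrist_force: [-1.9, -1.0, 5.6]
grip_width: 0.0212
grip_force: 40.2
```

Emit:
send_rows(
  rows=[
    [[0,0,0],[0,0,0],0.7],
    [[0,0,0],[0,0,0],0.5],
    [[0,0,0],[0,0,0],0.4],
    [[0,0,0],[0,0,0],0.3],
    [[0,0,0],[0,0,0],0.3],
  ],
)

```text
clock: 14.68
tcp_pos: [0.4898, 0.369, 0.0512]
eef_rot: [0.953, 0.304, -0.0, 0.0]
wrist_force: [0.7, -0.9, -0.7]
grip_width: 0.0598
grip_force: 0.0
```

Emit:
send_rows(
  rows=[
    [[0,0,0],[0,0,-0.02],0.3],
    [[0,0,0],[0,0,-0.06],0.3],
    [[0,0,0],[0,0,-0.1],0.3],
    [[0,0,0],[-0.006,0.019,-0.14],0.3],
    [[0,0,0],[-0.022,0.067,-0.16],0.3],
  ],
)

```text
clock: 15.3
tcp_pos: [0.5119, 0.3027, 0.2162]
eef_rot: [0.952, 0.306, 0.003, -0.0]
wrist_force: [0.6, 0.1, -1.0]
grip_width: 0.0596
grip_force: 0.0
```

Emit:
send_rows(
  rows=[
    [[0,0,0],[-0.017,0.052,0],0.3],
    [[0,0,0],[-0.034,0.105,0],0.3],
    [[0,0,0],[-0.051,0.157,0],0.3],
    [[0,0,0],[-0.068,0.209,0],0.3],
    [[0,0,0],[-0.085,0.262,0],0.3],
  ],
)

```text
clock: 15.92
tcp_pos: [0.5941, 0.0372, 0.2132]
eef_rot: [0.953, 0.305, 0.001, 0.0]
wrist_force: [0.5, 0.8, -0.2]
grip_width: 0.0594
grip_force: 0.0
```

Emit:
send_rows(
  rows=[
    [[0,0,0],[-0.017,0.052,0],0.3],
    [[0,0,0],[-0.033,0.1,0],0.3],
    [[0,0,0],[-0.041,0.125,0],0.3],
    [[0,0,0],[-0.043,0.131,0],0.3],
    [[0,0,0],[-0.043,0.131,0],0.3],
  ],
)

```text
clock: 16.55
tcp_pos: [0.6343, -0.0917, 0.2115]
eef_rot: [0.952, 0.305, 0.0, -0.0]
wrist_force: [-0.3, 1.3, -0.7]
grip_width: 0.0597
grip_force: 0.0
```

```bash
python3 - <<'E'
from h import *
T=wristT();np.save('T.npy',T);o=r.get_obs();im=r.capture('wrist');cv2.imwrite('pics/w5.png',im[...,::-1])
print(o['tcp_pos'],o['eef_rot'].round(4),o['clock'],o['grip_width'],o['joint_pos'][5])
E
```

```text
[ 0.63432041 -0.09167939  0.21152878] [ 9.524e-01  3.048e-01  0.000e+00 -2.000e-04] 16.55 0.059741733854834424 0.6308399974390588
```

View pics/w5.png

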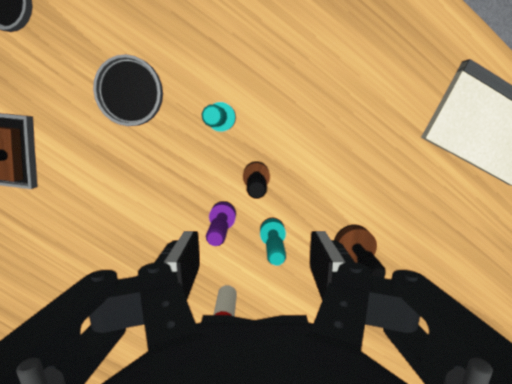

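The wrist view shows the target small round stamp (brown foot (257,175), black top (257,187)) centred between the fingers. The purple one at (220,225) and turquoise ones at (272,240) and (217,116) are clear of the finger paths.

Emit:
send_rows(
  rows=[
    [[0,0,0],[0.001,0,0.03],0.3],
    [[0,0,0],[0.001,0,0.07],0.3],
    [[0,0,0],[0.001,0,0.11],0.3],
    [[0,0,0],[0.001,0,0.14],0.3],
    [[0,0,0],[0.001,0,0.154],0.3],
  ],
)

```text
clock: 17.23
tcp_pos: [0.6339, -0.0901, 0.0554]
eef_rot: [0.952, 0.305, -0.001, -0.001]
wrist_force: [-0.3, 0.5, -0.4]
grip_width: 0.0597
grip_force: 0.0
```

Emit:
send_rows(
  rows=[
    [[0,0,0],[0,0,0.01],0.3],
    [[0,0,0],[0,0,0.01],0.3],
    [[0,0,0],[0,0,0.01],0.6],
    [[0,0,0],[0,0,0.01],1],
    [[0,0,0],[0,0,0.01],1],
  ],
)

```text
clock: 17.85
tcp_pos: [0.636, -0.0924, 0.0484]
eef_rot: [0.953, 0.304, 0.001, 0.001]
wrist_force: [0.4, -0.3, 3.0]
grip_width: 0.0202
grip_force: 39.1
```

Emit:
send_rows(
  rows=[
    [[0,0,0],[0,0,0],1],
    [[0,0,0],[0,0,0],1],
    [[0,0,0],[0,0,-0.01],1],
    [[0,0,0],[0,0,-0.05],1],
    [[0,0,0],[0,0,-0.09],1],
  ],
)

```text
clock: 18.48
tcp_pos: [0.6345, -0.0918, 0.1376]
eef_rot: [0.953, 0.304, -0.001, -0.001]
wrist_force: [-0.2, 0.1, -0.6]
grip_width: 0.0208
grip_force: 39.3
```

```bash
python3 - <<'E'
from h import *
o=r.get_obs();M=R.from_quat(o['eef_rot']).as_matrix();print(o['tcp_pos'],M.round(3)[:2,:2],(M.T@(np.array([.631,.2685,.181])-o['tcp_pos'])).round(4))
E
```

```text
[ 0.63445705 -0.09183573  0.13755513] [[ 0.815  0.58 ]
 [ 0.58  -0.815]] [ 0.2061 -0.2956 -0.0432]
```

Emit:
send_rows(
  rows=[
    [[0,0,0],[0,0,-0.035],1],
    [[0,0,0],[0.009,-0.012,-0.042],1],
    [[0,0,0],[0.037,-0.053,-0.042],1],
    [[0,0,0],[0.069,-0.098,-0.042],1],
    [[0,0,0],[0.1,-0.144,-0.042],1],
  ],
)

```text
clock: 19.1
tcp_pos: [0.6316, 0.0857, 0.1771]
eef_rot: [0.953, 0.304, -0.002, -0.001]
wrist_force: [0.8, -0.2, -0.6]
grip_width: 0.0206
grip_force: 39.3
```

Emit:
send_rows(
  rows=[
    [[0,0,0],[0.031,-0.045,0],1],
    [[0,0,0],[0.06,-0.088,0],1],
    [[0,0,0],[0.088,-0.126,0],1],
    [[0,0,0],[0.102,-0.146,0],1],
    [[0,0,0],[0.106,-0.152,0],1],
  ],
)

```text
clock: 19.73
tcp_pos: [0.6303, 0.2697, 0.1778]
eef_rot: [0.952, 0.305, -0.001, 0.0]
wrist_force: [0.2, -0.3, -1.7]
grip_width: 0.0206
grip_force: 39.3
```

Emit:
send_rows(
  rows=[
    [[0,0,0],[0,0,0],1],
    [[0,0,0],[0,0,0],1],
    [[0,0,0],[0,0,0.01],1],
    [[0,0,0],[0,0,0.02],1],
    [[0,0,0],[0,0,0.03],1],
  ],
)

```text
clock: 20.35
tcp_pos: [0.6311, 0.2681, 0.148]
eef_rot: [0.953, 0.304, -0.001, -0.0]
wrist_force: [-0.2, 0.2, -0.7]
grip_width: 0.0209
grip_force: 39.3
```

```bash
python3 - <<'E'
from h import *
T=wristT();np.save('T.npy',T);o=r.get_obs();im=r.capture('wrist');cv2.imwrite('pics/w6.png',im[...,::-1])
print(o['tcp_pos'],o['eef_rot'].round(4),o['clock'],o['wrist_force'],o['joint_pos'][5])
E
```

```text
[0.63107355 0.26810559 0.14801345] [ 9.526e-01  3.043e-01 -5.000e-04 -0.000e+00] 20.35 [-0.23544979  0.21444208 -0.70257122] 1.1892109482354383
```

View pics/w6.png

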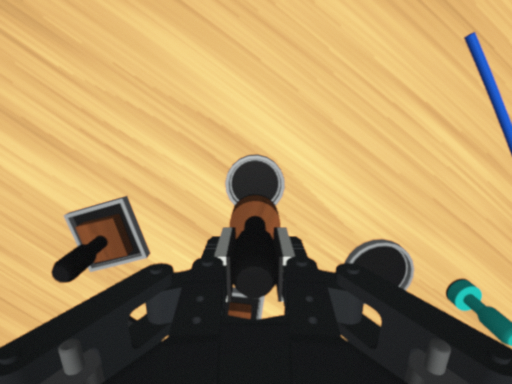

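The wrist view shows the square stamp upright in its tray at (108,235). The small round tray at (255,182) is laterally in line with the held stamp at column 255, so I lower it.

Emit:
send_rows(
  rows=[
    [[0,0,0],[0,0,0.03],1],
    [[0,0,0],[0,0,0.06],1],
    [[0,0,0],[0,0,0.078],1],
    [[0,0,0],[0,0,0.085],1],
    [[0,0,0],[0,0,0.087],1],
  ],
)

```text
clock: 21.02
tcp_pos: [0.6318, 0.2686, 0.0626]
eef_rot: [0.953, 0.304, 0.0, 0.0]
wrist_force: [0.7, -0.6, -0.5]
grip_width: 0.021
grip_force: 39.3
```

Emit:
send_rows(
  rows=[
    [[0,0,0],[0,0,0.004],1],
    [[0,0,0],[0,0,0.007],1],
    [[0,0,0],[0,0,0.009],1],
    [[0,0,0],[0,0,0.01],1],
    [[0,0,0],[0,0,0.01],1],
  ],
)

```text
clock: 21.65
tcp_pos: [0.6315, 0.2686, 0.0525]
eef_rot: [0.953, 0.304, 0.0, -0.0]
wrist_force: [0.8, 0.6, -0.3]
grip_width: 0.0205
grip_force: 39.3
```

Emit:
send_rows(
  rows=[
    [[0,0,0],[0,0,0.0005],1],
    [[0,0,0],[0,0,0.001],1],
    [[0,0,0],[0,0,0.0015],1],
    [[0,0,0],[0,0,0.0015],1],
    [[0,0,0],[0,0,0.0015],1],
  ],
)

```text
clock: 22.28
tcp_pos: [0.6319, 0.2687, 0.0524]
eef_rot: [0.952, 0.305, 0.0, 0.0]
wrist_force: [-3.4, -0.8, 7.9]
grip_width: 0.0208
grip_force: 40.2
```

Emit:
send_rows(
  rows=[
    [[0,0,0],[0,0,0],0.7],
    [[0,0,0],[0,0,0],0.5],
    [[0,0,0],[0,0,0],0.4],
    [[0,0,0],[0,0,0],0.3],
    [[0,0,0],[0,0,0],0.3],
  ],
)

```text
clock: 22.9
tcp_pos: [0.6313, 0.2685, 0.0507]
eef_rot: [0.953, 0.304, -0.0, -0.0]
wrist_force: [-0.3, -0.2, 0.2]
grip_width: 0.0597
grip_force: 0.0
```

Emit:
send_rows(
  rows=[
    [[0,0,0],[0,0,-0.02],0.3],
    [[0,0,0],[0,0,-0.06],0.3],
    [[0,0,0],[0,0,-0.1],0.3],
    [[0,0,0],[-0.01,0.014,-0.14],0.3],
    [[0,0,0],[-0.04,0.057,-0.16],0.3],
  ],
)

```text
clock: 23.52
tcp_pos: [0.6331, 0.2, 0.216]
eef_rot: [0.952, 0.306, 0.003, 0.0]
wrist_force: [0.9, -0.8, 0.3]
grip_width: 0.0595
grip_force: 0.0
```

Emit:
send_rows(
  rows=[
    [[0,0,0],[-0.032,0.045,0],0.3],
    [[0,0,0],[-0.064,0.09,0],0.3],
    [[0,0,0],[-0.095,0.135,0],0.3],
    [[0,0,0],[-0.127,0.18,0],0.3],
    [[0,0,0],[-0.159,0.225,0],0.3],
  ],
)

```text
clock: 24.15
tcp_pos: [0.633, -0.0785, 0.2129]
eef_rot: [0.953, 0.305, 0.001, 0.001]
wrist_force: [0.8, 0.1, -0.3]
grip_width: 0.0597
grip_force: 0.0
```

Emit:
send_rows(
  rows=[
    [[0,0,0],[-0.032,0.045,0],0.3],
    [[0,0,0],[-0.064,0.09,0],0.3],
    [[0,0,0],[-0.09,0.128,0],0.3],
    [[0,0,0],[-0.102,0.145,0],0.3],
    [[0,0,0],[-0.104,0.148,0],0.3],
  ],
)

```text
clock: 24.78
tcp_pos: [0.6341, -0.2581, 0.2116]
eef_rot: [0.953, 0.304, 0.0, 0.0]
wrist_force: [-1.1, 0.3, -0.2]
grip_width: 0.06
grip_force: 0.0
```

```bash
python3 - <<'E'
from h import *
T=wristT();np.save('T.npy',T);o=r.get_obs();im=r.capture('wrist');cv2.imwrite('pics/w7.png',im[...,::-1])
print(o['tcp_pos'],o['eef_rot'].round(4),o['clock'],o['grip_width'],o['joint_pos'][5])
E
```

```text
[ 0.63405418 -0.25814083  0.21163416] [9.527e-01 3.039e-01 4.000e-04 2.000e-04] 24.775 0.06001511157699497 0.401043225746477
```

View pics/w7.png

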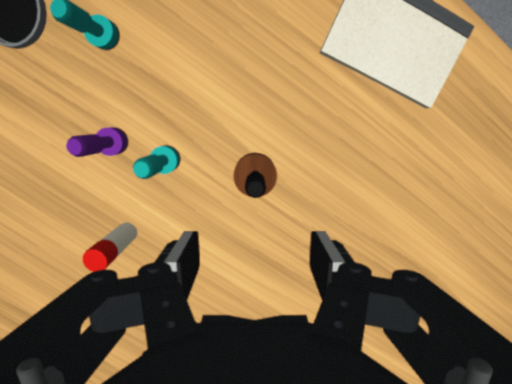

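The wrist view shows the big round stamp (foot (255,175), top (255,186)) centred, with its neighbours well clear. I grasp it.

Emit:
send_rows(
  rows=[
    [[0,0,0],[0.001,0,0.03],0.3],
    [[0,0,0],[0.001,0,0.07],0.3],
    [[0,0,0],[0.001,0,0.11],0.3],
    [[0,0,0],[0.001,0,0.14],0.3],
    [[0,0,0],[0.001,0,0.154],0.3],
  ],
)

```text
clock: 25.45
tcp_pos: [0.6341, -0.2544, 0.0549]
eef_rot: [0.952, 0.305, -0.001, -0.001]
wrist_force: [0.1, -0.5, -1.1]
grip_width: 0.06
grip_force: 0.0
```

Emit:
send_rows(
  rows=[
    [[0,0,0],[0,0,0.01],0.3],
    [[0,0,0],[0,0,0.01],0.3],
    [[0,0,0],[0,0,0.01],0.6],
    [[0,0,0],[0,0,0.01],1],
    [[0,0,0],[0,0,0.01],1],
  ],
)

```text
clock: 26.08
tcp_pos: [0.6354, -0.2574, 0.0479]
eef_rot: [0.953, 0.304, 0.001, 0.001]
wrist_force: [-0.3, -0.3, 2.7]
grip_width: 0.0211
grip_force: 39.0
```

Emit:
send_rows(
  rows=[
    [[0,0,0],[0,0,0],1],
    [[0,0,0],[0,0,0],1],
    [[0,0,0],[0,0,-0.01],1],
    [[0,0,0],[0,0,-0.05],1],
    [[0,0,0],[0,0,-0.09],1],
  ],
)

```text
clock: 26.7
tcp_pos: [0.6339, -0.2564, 0.1368]
eef_rot: [0.953, 0.304, -0.001, -0.001]
wrist_force: [0.2, 0.7, -1.1]
grip_width: 0.0206
grip_force: 39.3
```

```bash
python3 - <<'E'
from h import *
o=r.get_obs();M=R.from_quat(o['eef_rot']).as_matrix();print(o['tcp_pos'],M.round(3)[:2,:2],(M.T@(np.array([.629,.0915,.181])-o['tcp_pos'])).round(4))
E
```

```text
[ 0.63393367 -0.25644908  0.13675617] [[ 0.815  0.58 ]
 [ 0.58  -0.815]] [ 0.1978 -0.2864 -0.0438]
```

Emit:
send_rows(
  rows=[
    [[0,0,0],[0,0,-0.035],1],
    [[0,0,0],[0.008,-0.012,-0.044],1],
    [[0,0,0],[0.035,-0.051,-0.044],1],
    [[0,0,0],[0.066,-0.095,-0.044],1],
    [[0,0,0],[0.097,-0.14,-0.044],1],
  ],
)

```text
clock: 27.32
tcp_pos: [0.631, -0.0839, 0.1785]
eef_rot: [0.953, 0.304, -0.001, -0.001]
wrist_force: [0.1, 0.4, -1.4]
grip_width: 0.021
grip_force: 39.3
```

Emit:
send_rows(
  rows=[
    [[0,0,0],[0.031,-0.045,0],1],
    [[0,0,0],[0.06,-0.088,0],1],
    [[0,0,0],[0.085,-0.124,0],1],
    [[0,0,0],[0.098,-0.143,0],1],
    [[0,0,0],[0.1,-0.147,0],1],
  ],
)

```text
clock: 27.95
tcp_pos: [0.6279, 0.0923, 0.1796]
eef_rot: [0.952, 0.305, -0.001, -0.0]
wrist_force: [0.4, -0.5, -0.3]
grip_width: 0.0207
grip_force: 39.4
```

Emit:
send_rows(
  rows=[
    [[0,0,0],[0,0,0],1],
    [[0,0,0],[0,0,0],1],
    [[0,0,0],[0,0,0.01],1],
    [[0,0,0],[0,0,0.02],1],
    [[0,0,0],[0,0,0.03],1],
  ],
)

```text
clock: 28.58
tcp_pos: [0.6284, 0.0909, 0.1495]
eef_rot: [0.953, 0.304, -0.001, -0.0]
wrist_force: [0.2, 0.2, -0.9]
grip_width: 0.0209
grip_force: 39.4
```

```bash
python3 - <<'E'
from h import *
T=wristT();np.save('T.npy',T);o=r.get_obs();im=r.capture('wrist');cv2.imwrite('pics/w8.png',im[...,::-1])
print(o['tcp_pos'],o['eef_rot'].round(4),o['clock'],o['wrist_force'],o['joint_pos'][5])
E
```

```text
[0.62841389 0.09086155 0.14949754] [ 9.526e-01  3.043e-01 -5.000e-04 -2.000e-04] 28.575 [ 0.18157504  0.24273815 -0.89849755] 0.9177187282523092
```

View pics/w8.png

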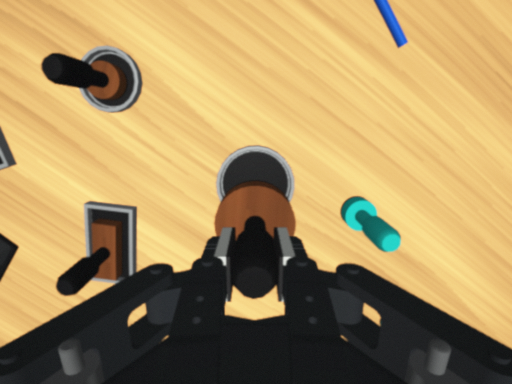

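The wrist view shows the small round stamp upright in its dish (110,78). The big round foot (columns 215-294) is in line with its dish (columns 217-293), so I lower it.

Emit:
send_rows(
  rows=[
    [[0,0,0],[0,0,0.03],1],
    [[0,0,0],[0,0,0.06],1],
    [[0,0,0],[0,0,0.08],1],
    [[0,0,0],[0,0,0.087],1],
    [[0,0,0],[0,0,0.089],1],
  ],
)

```text
clock: 29.25
tcp_pos: [0.6292, 0.0911, 0.0621]
eef_rot: [0.953, 0.305, 0.0, 0.0]
wrist_force: [-0.1, -0.3, -0.4]
grip_width: 0.0211
grip_force: 39.4
```

Emit:
send_rows(
  rows=[
    [[0,0,0],[0,0,0.004],1],
    [[0,0,0],[0,0,0.007],1],
    [[0,0,0],[0,0,0.009],1],
    [[0,0,0],[0,0,0.01],1],
    [[0,0,0],[0,0,0.01],1],
  ],
)

```text
clock: 29.88
tcp_pos: [0.6289, 0.0911, 0.052]
eef_rot: [0.953, 0.304, 0.0, 0.0]
wrist_force: [0.5, -1.3, -0.8]
grip_width: 0.0213
grip_force: 39.4
```

Emit:
send_rows(
  rows=[
    [[0,0,0],[0,0,0.0005],1],
    [[0,0,0],[0,0,0.001],1],
    [[0,0,0],[0,0,0.0015],1],
    [[0,0,0],[0,0,0.0015],1],
    [[0,0,0],[0,0,0.0015],1],
  ],
)

```text
clock: 30.5
tcp_pos: [0.6293, 0.091, 0.0518]
eef_rot: [0.952, 0.305, 0.0, 0.0]
wrist_force: [-1.7, -1.5, 8.8]
grip_width: 0.0209
grip_force: 40.2
```

Contact is felt. I release, lift, and take a last look.

Emit:
send_rows(
  rows=[
    [[0,0,0],[0,0,0],0.7],
    [[0,0,0],[0,0,0],0.5],
    [[0,0,0],[0,0,0],0.4],
    [[0,0,0],[0,0,0],0.3],
    [[0,0,0],[0,0,0],0.3],
  ],
)

```text
clock: 31.12
tcp_pos: [0.6288, 0.0911, 0.0502]
eef_rot: [0.953, 0.304, -0.0, -0.0]
wrist_force: [0.5, -0.1, -0.5]
grip_width: 0.0597
grip_force: 0.0
```

Emit:
send_rows(
  rows=[
    [[0,0,0],[0,0,-0.02],0.3],
    [[0,0,0],[0,0,-0.06],0.3],
    [[0,0,0],[0,0,-0.1],0.3],
    [[0,0,0],[0,0,-0.15],0.3],
    [[0,0,0],[0,0,-0.2],0.3],
  ],
)

```text
clock: 31.75
tcp_pos: [0.6287, 0.0911, 0.2537]
eef_rot: [0.953, 0.305, 0.001, 0.0]
wrist_force: [0.4, 0.2, -0.5]
grip_width: 0.0598
grip_force: 0.0
```

Emit:
send_rows(
  rows=[
    [[0,0,0],[-0.05,0,0],0.3],
    [[0,0,0],[-0.1,0,0],0.3],
    [[0,0,0],[-0.14,0,0],0.3],
    [[0,0,0],[-0.15,0,0],0.3],
    [[0,0,0],[-0.15,0,0],0.3],
  ],
)

```text
clock: 32.38
tcp_pos: [0.5069, 0.004, 0.2515]
eef_rot: [0.953, 0.304, 0.001, 0.0]
wrist_force: [1.6, 0.3, 0.4]
grip_width: 0.0596
grip_force: 0.0
```

```bash
python3 - <<'E'
from h import *
cv2.imwrite('pics/s9.png',cv2.resize(r.capture('scene')[...,::-1],(800,600),interpolation=cv2.INTER_CUBIC))
E
```

```text
(no output)
```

View pics/s9.png

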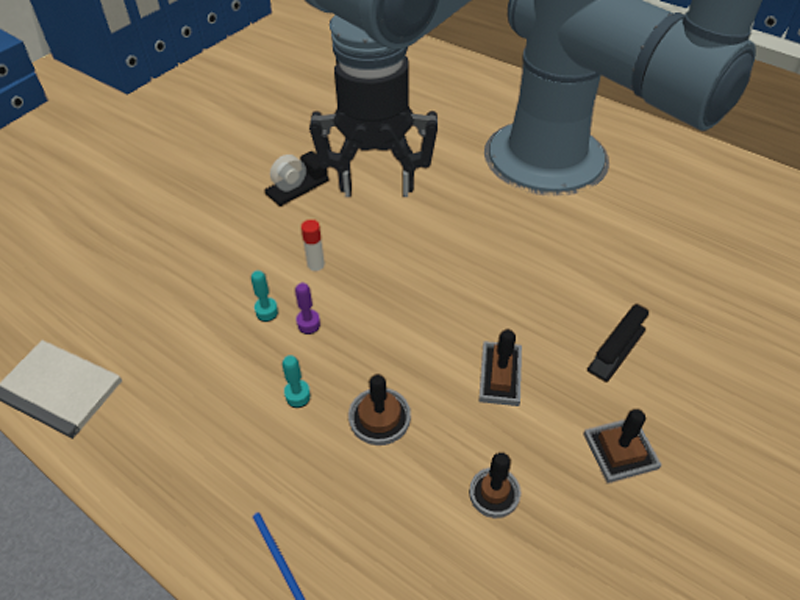

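All four stamps stand inside their matching trays: big round (379,410), small round (495,488), square (625,445) and long (502,375). The glue stick (313,245), the stapler (620,340) and the coloured stamps look unmoved. I hand in.

```bash
python3 -c "
from station import r
print(r.hand_in())"
```

```text
the job is handed in; nothing more can be done
None
```

All four stamps are upright in their matching trays, the glue stick and stapler look unmoved in the last picture, and the job is handed in at about 32 s on the robot's clock (no score was returned).

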